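# Fish a dropped spindle washer out from behind the guard with a hooked rod

## Robot

A 6-joint arm with a two-finger parallel gripper is mounted at the origin on the work surface; the furniture and walls round the work are solid. World frame = base frame: x ahead of the robot, y to its left, z up, the work surface at z = 0. Lengths are in m, angles in rad, forces in N, time in s.
With the tool pointing down it reaches from about 0.425 to 0.95 m from the base axis. Payload 3.5 kg.
Tool frame: the origin (TCP) lies between the finger pads; the fingertips stand 22 mm ahead of it and the grasp point (between the pads) lies 3 mm ahead of it (ctrl.nose_length is the z of the fingertips in the tool frame, in m); z points along the fingers, y is the line along which they close (so a half turn about z gives the same grasp; the last joint's range is limited). The gripper opens to 85 mm and grips with 20 to 120 N. Pads are 22 mm wide; open, the fingers measure 114 mm over their backs; the gripper's body (76 mm by 85 mm) begins 54 mm behind the grasp point. The pads swing forward as they close: fully open they stand 13 mm farther back than shut.
Start: joints at [-1.316, 0.286, 1.577, -0, 1.279, -0.15], TCP at [0.266, -0.62, 0.232] pointing down, gripper open.
Joint ranges: [-2.77, 2.77], [-0.9, 2.22], [0.21, 2.48], [-1.53, 4.67], [0.24, 2.81], [-2.84, 2.84]. Speed limits (rad/s): [2.79, 2.79, 3.14, 3.14, 3.14, 3.14].

## Interface

Orientations are given as a unit quaternion [x, y, z, w].
In Python, from plant import ctrl gives the robot as it stands. The module is installed in compiled form; this text tells all that it offers.
- The arm moves only by the tool send_rows, never from a script. Its argument "rows" is text: rows parted by semicolons, each of 7 numbers parted by spaces: the turn, a rotation vector about the tool's x, y, z in fractions of the full range, 1 being 180 degrees, then the shift along the tool's x, y, z in a scale on which 1.0 is 500 mm, then the opening, from -1 (shut) to 1 (fully open). A call has 1 to 8 rows; each row is the pose to reach, as a shift and turn from the pose commanded when the call began, along the tool's axes at that moment; what a row does not reach only later rows make up. A row lasts 1/8 s, in which the tool goes at most 62.5 mm and 10.7 degrees, less where a joint would pass 70% of its speed; a pose out of reach is approached as far as the arm can. Shift and turn numbers lie between -1 and 1, and a call with a number outside is refused. A call with a gripper value outside its range is refused whole. The fingers move at their own pace and stop on an object; "grip_force" is the grip in N (left out, the last holds). Time passes only in rows, so rows that repeat a pose let the fingers close. It gives the time, the measured TCP pose, the force, the opening and the grip force at its end, in the units of the state.
- ctrl.get_state(): the state, without advancing time (a new reading comes with each control period).
- ctrl.read_camera(name): name is "side" or "top"; returns a dict with "color" (400x640x3 uint8, red, green, blue), "fx", "fy", "cx", "cy" (pixels), "extrinsics" (4x4, takes a point from world to camera coordinates). Camera axes: x right, y down, z forward; pixel columns grow to the right and rows downward; lengths in m; the calibration is good to about 2 mm. A picture is of the moment at which its call begins. There is no depth.
- ctrl.sign_off(): hands the job in; it is judged then, once.
Trained networks look in a picture, given as the dict that the camera call returned (one of the last four; its "shot" number tells which), for a name from the list of things; names that differ only in an ending like _2 or _b are one class to them, and where a whole thing is asked for, a point or a joint stands for the part that bears it (a point fixed in the world has none). Each returns a list of dicts, best first, with "p" (0 to 1); they miss things now and then, are a little off and sometimes report something else, mostly with a low value. They report only what shows in the picture. A call takes as long as a camera call. They do not tell look-alikes from the thing itself.
- ctrl.look_for(picture, target): "position" ([x, y, z] in m, in the coordinates of the camera as it stood for that picture, good to about 4 mm: the middle of the surface that is visible of it).
The state is a dict: "time": time; "qpos": joint angles; "dq": joint speeds; "joint_efforts": joint torques, N m; "eef_pos": TCP position; "tcp_rot": TCP orientation; "contact_force": force on the tool from outside, world axes, zero at the start; "wrist_torque": the same for the moment, N m; "opening": opening from 0.0 (shut) to 1.0 (fully open); "finger_force": force on a finger pad.
Only numpy, scipy, OpenCV 4.12 (cv2) and the standard library are available. Lean on these libraries where they do the work, as an engineer would, in place of code of your own. Each camera call takes 0.05 s, during which the arm holds its last target. There are 200 camera calls.

## Task

While the wheel was off the polishing spindle, its steel washer fell into the coated pan behind the fixed yellow guard, where no hand may go. Take the red-handled hooked rod from its rest, drop its hook into the washer's hole behind the guard, and draw the washer up the pan and out to about the middle of the flat apron, well clear of the guard, keeping the hook lightly down on the pan all the way: held too high it rides over the washer, pressed hard it scores the coating. Leave the washer lying flat on the apron and lay the rod back in its rest, without disturbing the dish, loupe, chip tray and bottle around.

Things in the scene. Friction and masses are not known exactly. Their poses are not given: they have to be found in the camera images.
- stand: Polishing spindle stand with a yellow bar guard, fixed, 134 mm wide. Origin on the bench at the guard line; +x goes in behind the guard, y across, z up. Flat apron in front: x -100 to 0 mm, top at z 30. Opening under the guard's front bar: z 30 to 105, y -55 to 55. Guard roof at z 132, motor at x over 93; a short spindle stub at y 0, z 78 reaches x 80.
- sill (a point): Middle of the edge where the apron ends and the dark coated pan begins (0, 0, 30 mm on the stand). Behind it, x 0 to 90 mm, the pan falls away in a curve, up to 35 degrees steep, then runs nearly straight back. It tilts about this edge on a levelling screw: under the washer it is 17 to 25 mm lower. Its shape is not measured: feel for the floor. A hook pressed with over 8 N scores the coating.
- washer: Flat bright steel washer, 30 mm across, hole 16 mm, 3 mm thick, 11 to 23 g, loose. Origin at the centre of its underside, z along its axis. It starts lying on the pan, 52 to 70 mm behind the guard line. The hook draws it only while the hook's end is less than about 2 mm above the floor it lies on.
- hook: Hooked rod, 0.16 kg, loose. Red handle 104 mm long (x), 20 wide (y), 24 high (z); origin at the handle's centre, x towards the hook, z up. Steel rod 8 mm thick along x, bent straight down at x 150 mm, its round end 56 mm below the handle's axis. Held firmly by the handle, with the rod level, its end gives way by roughly 0.4 mm per newton pressed down.
- hook_tip (a point): The lowest point of the hook's round end (8 mm across), at 150, 0, -56 mm in the rod's frame.
- hook_rest: Rest for the rod, fixed: base plate 112 x 56 x 6 mm with two black forked uprights at x -44 and 44 mm, open at the top, flared, 24 mm wide inside. Origin on the bench under its middle; the rod lies along x, hook end at +x, its handle's centre 66 mm above the origin.
- petri_dish: Glass dish, 55 mm across, 12 high, loose, on the bench; leave it alone. Origin at the centre of its underside.
- loupe: Black loupe, 36 mm across, 36 high, loose, on the bench; leave it alone. Origin at the centre of its underside.
- waffle_pack: Pale square chip tray, 51 x 51 x 9 mm, loose, on the bench; leave it alone. Origin at the centre of its underside.
- solvent_bottle: White solvent bottle, 67 mm across, 142 high, loose, on the bench; leave it alone. Origin at the centre of its underside.
Mind the look-alikes: they are no part of the job. Leave any blue look-alike of the hook_rest alone.

How it is judged:
On the way, in this order (a step that is already met when the one before it is completed fails the run):
1. the hook's end is down in the washer's hole, behind the guard (x of washer in the frame of stand above 0.02 m and horizontal distance between hook_tip and washer below 0.007 m and z of hook_tip in the frame of washer below 0.002 m), for 0.2 s.
2. the washer has been drawn out clear of the guard, with the hook still in it (x of washer in the frame of stand below -0.033 m and horizontal distance between hook_tip and washer below 0.009 m and z of hook_tip in the frame of washer below 0.003 m), for 0.1 s.
At the end, for the whole second after the job is handed in: The washer lies still and flat on the apron, its centre 30 to 85 mm in front of the guard line and on the apron's width; the rod lies still in both forks of its rest, within 10 mm lengthwise of the middle, level and straight (x of washer in the frame of stand between -0.085 and -0.03 m and y of washer in the frame of stand between -0.06 and 0.06 m and z of washer in the frame of stand between 0.027 and 0.033 m and angle between washer's own z axis and vertical below 0.1 rad and linear speed of each of washer, hook below 0.02 m/s and x of hook in the frame of hook_rest between -0.01 and 0.01 m and y of hook in the frame of hook_rest between -0.005 and 0.005 m and z of hook in the frame of hook_rest between 0.062 and 0.07 m and angle between the x axis of hook and the x axis of hook_rest, either way round below 0.08 rad and angle between hook's own z axis and vertical below 0.12 rad); the robot touches nothing.
It fails at once if the hooked rod presses on the stand, its pan or its guard with over 8 N (contact force between hook and stand above 8 N).
It fails at once if the hand goes in behind the guard (x of the grasp point in the frame of stand between -0.01 and 0.1 m and y of the grasp point in the frame of stand between -0.065 and 0.065 m and z of the grasp point in the frame of stand below 0.135 m).
It fails at once if the dish, loupe, chip tray or bottle is shifted by over 15 mm (distance of any of petri_dish, loupe, waffle_pack, solvent_bottle from where it was at the start of the episode above 0.015 m).
It also fails if it takes over 66 s, if anything falls off the work surface, if the arm or the gripper's body presses on something with over 40 N, if the wrist force passes 120 N, or if a joint passes its speed limit or range.

## Working session

There is one attempt and no reset: what is moved stays moved. The work goes in short steps, Python scripts to look and compute and a tool call to move; the robot and the scene stay as the last step left them, time stands still between calls to the robot, and variables do not carry over. Pictures are saved under pics/ and viewed, at most 10 in all, crops included, and the job is handed in when it is done.

Besides the shell and the picture viewer there is one more tool, called after "Emit:" by a JSON object that holds its "op" and its "data". send_rows: Moves the arm, as the interface text tells. Its arguments: {"type":"object","properties":{"rows":{"type":"string"},"grip_force":{"type":"number"}},"required":["rows"]}

```bash
mkdir -p pics
cat > h.py <<'E'
import numpy as np,cv2
from plant import ctrl
def cam(n,save=None):
    p=ctrl.read_camera(n)
    if save: cv2.imwrite('pics/'+save,p['color'][:,:,::-1])
    return p
def w(p,c): 
    E=np.array(p['extrinsics']); return E[:3,:3].T@(np.array(c)-E[:3,3])
def px(p,X):
    E=np.array(p['extrinsics']); c=E[:3,:3]@np.array(X)+E[:3,3]
    return np.array([p['fx']*c[0]/c[2]+p['cx'],p['fy']*c[1]/c[2]+p['cy']])
def ray(p,u,v,z):
    E=np.array(p['extrinsics']); o=-E[:3,:3].T@E[:3,3]
    d=E[:3,:3].T@np.array([(u-p['cx'])/p['fx'],(v-p['cy'])/p['fy'],1]); return o+d*(z-o[2])/d[2]
E
python3 - <<'E'
from h import *
np.set_printoptions(precision=4,suppress=True)
for n in ('side','top'):
    p=cam(n,n+'1.png'); E=np.array(p['extrinsics']); print(n,p['fx'],-E[:3,:3].T@E[:3,3],E[2,:3])
    for t in ('stand','washer','hook','hook_rest','petri_dish','loupe','waffle_pack','solvent_bottle','hook_tip','sill'):
        try:
            for d in ctrl.look_for(p,t)[:3]:
                X=w(p,d['position']); print(t,round(d['p'],2),X,px(p,X).round(0))
        except Exception as e: print(t,e)
s=ctrl.get_state(); print(s)
E
```

```text
side 457.6476265523054 [ 0.628  -0.7413  0.841 ] [-0.1749  0.8006 -0.5731]
stand 0.74 [0.4752 0.3685 0.031 ] [343. 209.]
hook 0.69 [0.3871 0.2187 0.0797] [303. 221.]
hook_rest 0.83 [0.2462 0.2372 0.0194] [257. 228.]
hook_rest 0.75 [0.3898 0.1747 0.0173] [300. 249.]
petri_dish 0.86 [0.411  0.0755 0.0023] [299. 280.]
loupe 0.82 [ 0.4296 -0.018   0.0322] [297. 300.]
waffle_pack 0.64 [ 0.4307 -0.0142  0.0328] [298. 298.]
waffle_pack 0.57 [0.5552 0.1939 0.0072] [361. 257.]
solvent_bottle 0.73 [0.553  0.5778 0.0898] [378. 161.]
solvent_bottle 0.52 [0.4139 0.0741 0.0012] [300. 281.]
hook_tip 0.76 [0.3848 0.2181 0.0813] [302. 221.]
sill 0.96 [0.4752 0.3676 0.0323] [343. 208.]
top 414.8808783241243 [0.1787 0.2828 1.223 ] [ 0.2001  0.0066 -0.9797]
stand 0.61 [0.4727 0.3777 0.0245] [290. 182.]
hook 0.91 [0.3821 0.2417 0.0783] [336. 210.]
hook_rest 0.93 [0.3758 0.2171 0.0031] [343. 217.]
hook_rest 0.89 [0.2426 0.2602 0.0053] [328. 262.]
hook_rest 0.29 [0.473  0.3793 0.0252] [289. 182.]
petri_dish 0.17 [0.3804 0.2423 0.0795] [336. 211.]
waffle_pack 0.56 [0.5476 0.1963 0.0051] [350. 161.]
waffle_pack 0.51 [0.4703 0.3769 0.0272] [290. 183.]
solvent_bottle 0.69 [0.5352 0.5866 0.1011] [215. 153.]
hook_tip 0.91 [0.3861 0.2425 0.0761] [336. 209.]
sill 0.91 [0.4672 0.3847 0.0302] [287. 184.]
{'time': 1.1, 'qpos': array([-1.316 ,  0.2863,  1.5767, -0.    ,  1.2786, -0.15  ]), 'dq': array([ 0.0005, -0.0006, -0.0004,  0.0008,  0.001 , -0.0011]), 'joint_efforts': array([ -0.0007, -40.5973, -29.2945,  -0.0002,   0.0005,   0.    ]), 'eef_pos': array([ 0.2659, -0.6204,  0.2315]), 'tcp_rot': array([ 0.9796,  0.201 , -0.    , -0.    ]), 'contact_force': array([-0.4409,  0.6185, -0.5216]), 'wrist_torque': array([-0.016 , -0.0253,  0.0234]), 'finger_force': 0.0, 'opening': 1.0025500694600518}
```

View pics/top1.png

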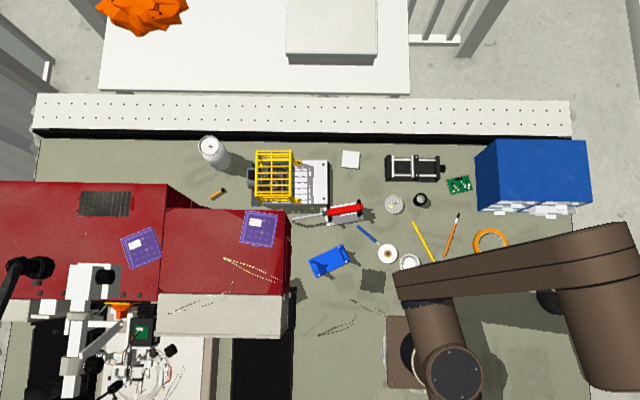

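View pics/side1.png

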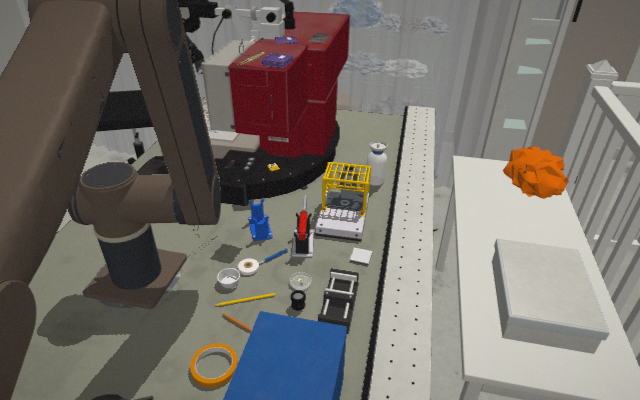

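The hook's rest is the black one with the red handle, top (345,214) / side (303,232). The look-alikes are the blue rest at top (328,261) / side (260,220), and the black two-rail block at top (413,168), which is just clutter. I'll check close crops of the stand and rod.

Run:
```python
from h import *
a=cam('top'); b=cam('side')
A=cv2.resize(a['color'][140:235,240:373,::-1],None,fx=6,fy=6,interpolation=cv2.INTER_CUBIC)
B=cv2.resize(b['color'][150:265,270:403,::-1],None,fx=5,fy=5,interpolation=cv2.INTER_CUBIC)
cv2.imwrite('pics/a.png',A);cv2.imwrite('pics/b.png',B)
np.savez('c.npz',**{n+k:np.array(p[k]) for n,p in (('t',a),('s',b)) for k in ('fx','fy','cx','cy','extrinsics','color')})
for p in (a,b):
  for t in ('washer','hook_tip','loupe','petri_dish'): print(t,[(round(d['p'],2),w(p,d['position']).round(4)) for d in ctrl.look_for(p,t)])
```

```text
washer []
hook_tip [(0.77, array([0.3843, 0.2424, 0.0758])), (0.63, array([0.3733, 0.2189, 0.0059])), (0.38, array([ 0.4246, -0.0025,  0.0355]))]
loupe [(0.62, array([ 0.4222, -0.0032,  0.0343]))]
petri_dish [(0.64, array([0.4166, 0.0667, 0.0026]))]
washer []
hook_tip [(0.81, array([0.3807, 0.2205, 0.0808]))]
loupe [(0.58, array([ 0.4304, -0.0144,  0.0333]))]
petri_dish [(0.66, array([0.4743, 0.3679, 0.0309])), (0.65, array([0.4136, 0.0728, 0.0058]))]
```

View pics/a.png

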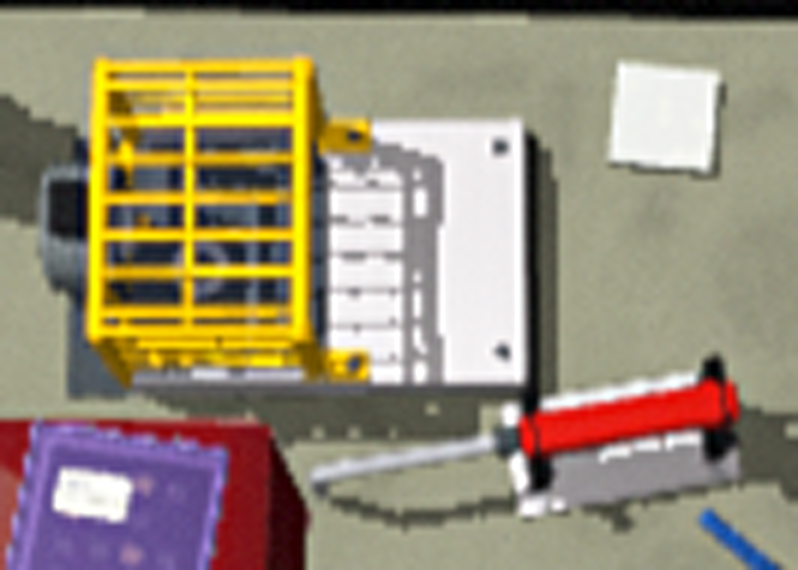

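View pics/b.png

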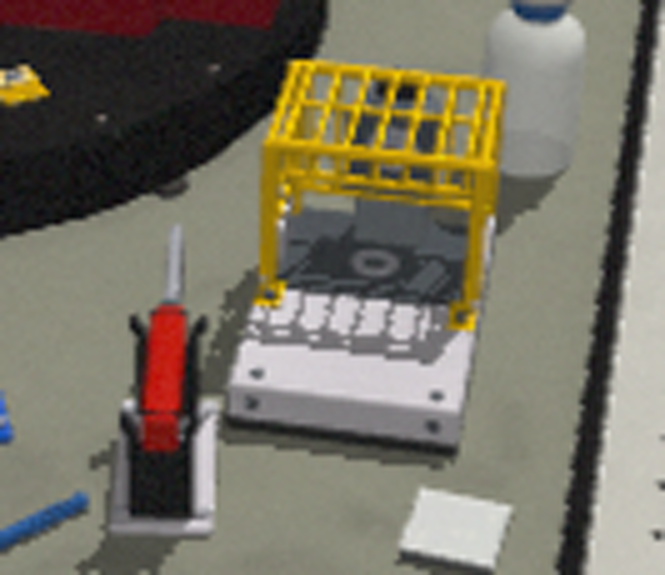

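The side crop shows the washer on the pan at (375,263), which is side px (345,202). The top crop shows it through the roof at about (205,268), which is top px (274,184.5). The red rod sits in the black rest with its hook pointing to the left (+y). Next I'll fit the poses.

```bash
cat > fit.py <<'E'
from h import *
from scipy.optimize import least_squares, minimize
np.set_printoptions(precision=4,suppress=True)
z=np.load('c.npz'); T={k[1:]:z[k] for k in z if k[0]=='t'}; S={k[1:]:z[k] for k in z if k[0]=='s'}
tp=lambda U,V:np.array([(U+.5)/6-.5+240,(V+.5)/6-.5+140]); sp=lambda U,V:np.array([(U+.5)/5-.5+270,(V+.5)/5-.5+150])
def R(a): return np.array([[np.cos(a),-np.sin(a),0],[np.sin(a),np.cos(a),0],[0,0,1]])
# stand corners
obs=[(T,tp(525,120),(-.1,-.067,.03)),(T,tp(527,383),(-.1,.067,.03)),(S,sp(232,388),(-.1,.067,.03)),(S,sp(463,414),(-.1,-.067,.03))]
f=lambda q:np.concatenate([px(p,R(q[2])@np.array(X)+[q[0],q[1],0])-o for p,o,X in obs])
r=least_squares(f,[.47,.38,1.57]); print('stand',r.x,np.degrees(r.x[2]),'res',r.fun)
for sub in ([0,1],[2,3]):
    q=least_squares(lambda q:np.concatenate([px(obs[i][0],R(q[2])@np.array(obs[i][2])+[q[0],q[1],0])-obs[i][1] for i in sub]),r.x); print(sub,q.x)
st=r.x
ow=[(T,tp(205,268)),(S,sp(375,263))]
rw=least_squares(lambda X:np.concatenate([px(p,X)-o for p,o in ow]),[.47,.44,.012]); print('washer',rw.x,rw.fun,'in stand',R(st[2]).T@(rw.x-[st[0],st[1],0]))
for p,o in ow: 
    for zz in (.008,.012,.016): X=ray(p,*o,zz); print(' z',zz,X,R(st[2]).T@(X-[st[0],st[1],0]))
# handle
B=np.array([[a,b,c] for a in(-.052,.052) for b in(-.01,.01) for c in(-.012,.012)])
K=4
M=[]
for p in (T,S):
    c=p['color'].astype(int); m=((c[:,:,0]>140)&(c[:,:,1]<70)&(c[:,:,2]<70))
    box=(slice(185,240),slice(315,375)) if p is T else (slice(200,250),slice(290,318))
    mm=np.zeros(m.shape,np.uint8); mm[box]=m[box]; M.append((p,mm)); print('red',mm.sum(),np.argwhere(mm).min(0),np.argwhere(mm).max(0))
def cost(q,which=(0,1)):
    s=0
    for i in which:
        p,mm=M[i]; P=np.array([px(p,R(q[2])@b+[q[0],q[1],.066]) for b in B])
        h=cv2.convexHull((P.astype(np.float32)+.5)*16)
        im=np.zeros((60*16,90*16),np.uint8); o=np.array([300,190])if p is T else np.array([280,195])
        cv2.fillConvexPoly(im,(h[:,0]-o*16).astype(np.int32),255)
        im=cv2.resize(im,(90,60),interpolation=cv2.INTER_AREA)/255.
        s+=np.abs(im-mm[o[1]:o[1]+60,o[0]:o[0]+90]).sum()
    return s
for wh in ((0,1),(0,),(1,)):
    r=min((minimize(cost,[x,y,a],args=(wh,),method='Nelder-Mead',options=dict(initial_simplex=[[x,y,a],[x+.01,y,a],[x,y+.01,a],[x,y,a+.1]])) for x,y,a in((.385,.22,1.7),(.38,.215,1.8))),key=lambda r:r.fun)
    print('handle',wh,r.x,np.degrees(r.x[2]),r.fun,'tip px',px(T,R(r.x[2])@np.array([.15,0,0])+[r.x[0],r.x[1],.066]))
print('seen rod end',tp(320,478))
E
python3 fit.py
```

```text
stand [0.4758 0.3663 1.598 ] 91.55981799925597 res [-0.1592 -0.5574  0.0933 -0.4617 -0.762  -0.3926 -0.1806  0.2031]
[0, 1] [0.4748 0.3662 1.5924]
[2, 3] [0.4757 0.3663 1.6135]
washer [0.4696 0.4265 0.0137] [-0.0661 -0.2174 -0.2295  0.063 ] in stand [0.0603 0.0045 0.0137]
 z 0.008 [0.4703 0.4269 0.008 ] [0.0607 0.0038 0.008 ]
 z 0.012 [0.4694 0.4264 0.012 ] [0.0603 0.0048 0.012 ]
 z 0.016 [0.4684 0.426  0.016 ] [0.0598 0.0057 0.016 ]
 z 0.008 [0.4692 0.4351 0.008 ] [0.0689 0.0047 0.008 ]
 z 0.012 [0.47   0.4294 0.012 ] [0.0632 0.0041 0.012 ]
 z 0.016 [0.4707 0.4238 0.016 ] [0.0575 0.0035 0.016 ]
red 225 [203 327] [215 362]
red 147 [211 299] [234 306]
handle (0, 1) [0.3863 0.2188 1.7997] 103.11671623857528 173.7372549019608 tip px [291.8341 220.5351]
handle (0,) [0.3876 0.2177 1.7875] 102.41580231066257 87.68235294117648 tip px [292.1031 219.4456]
handle (1,) [0.3797 0.2449 1.7924] 102.69976744052484 75.18823529411765 tip px [282.4132 222.3261]
seen rod end [292.9167 219.25  ]
```

```bash
cat >> h.py <<'E'
from scipy.spatial.transform import Rotation as Ro
def rows(wps,cur=None):
    """wps: (x,y,z[m],yaw of tool x [deg]) -> numbers in tool axes"""
    s=ctrl.get_state(); P=s['eef_pos']; A=Ro.from_quat(s['tcp_rot'])
    if cur is not None: P=np.array(cur[:3]); A=Ro.from_quat([np.cos(np.radians(cur[3]/2)),np.sin(np.radians(cur[3]/2)),0,0])
    for wp in wps:
        h=np.radians(wp[3]/2); B=Ro.from_quat([np.cos(h),np.sin(h),0,0])
        print((A.inv()*B).as_rotvec(degrees=True).round(1),(A.inv().apply(np.array(wp[:3])-P)*1000).round(1))
def st():
    s=ctrl.get_state(); A=Ro.from_quat(s['tcp_rot']).as_matrix()
    print('t',round(s['time'],2),'pos',(s['eef_pos']*1000).round(1),'yaw',np.degrees(np.arctan2(A[1,0],A[0,0])).round(2),'tilt',(A[:,2]).round(4),'F',s['contact_force'].round(2),'M',s['wrist_torque'].round(3),'op',round(s['opening'],3),'ff',round(s['finger_force'],1))
E
python3 - <<'E'
from h import *
st()
rows([(.266,-.62,.4,23.2),(.42,-.47,.42,40),(.537,-.31,.42,58),(.58,-.15,.42,70),(.58,0,.4,85),(.5,.15,.3,100),(.387,.218,.2,102.6)])
E
```

```text
t 1.6 pos [ 265.9 -620.4  231.5] yaw 23.19 tilt [-0.  0. -1.] F [0.16 0.09 0.54] M [-0.019 -0.035 -0.022] op 0.997 ff 0.0
[-0. -0. -0.] [   0.3   -0.3 -168.5]
[ -0.   -0.  -16.8] [ 200.9  -77.5 -188.5]
[ -0.   -0.  -34.8] [ 371.5 -178.5 -188.5]
[ -0.   -0.  -46.8] [ 474.  -308.7 -188.5]
[ -0.   -0.  -61.8] [ 533.1 -446.5 -168.5]
[ -0.   -0.  -76.8] [ 518.6 -615.9  -68.5]
[ -0.   -0.  -79.4] [ 441.5 -722.9   31.5]
```

The manual's scale: shifts go in shares of 500 mm and turns go in shares of 180 degrees. Converting my numbers, 265 mm / 500 = 0.53, -188 mm / 500 = -0.376, -30 degrees / 180 = -0.1667.

Emit:
{"op": "send_rows", "data": {"rows": "0 0 0 0 0 -0.12 1; 0 0 0 0 0 -0.24 1; 0 0 0 0 0 -0.35 1; 0 0 -0.0333 0.12 -0.03 -0.37 1; 0 0 -0.0667 0.22 -0.07 -0.376 1; 0 0 -0.1 0.33 -0.12 -0.376 1; 0 0 -0.1333 0.43 -0.17 -0.376 1; 0 0 -0.1667 0.53 -0.23 -0.376 1"}}

```text
time: 2.6
eef_pos: [0.4652, -0.4089, 0.4195]
tcp_rot: [0.893, 0.449, 0.0, 0.0]
contact_force: [-0.2, -0.0, 1.0]
opening: 1.0
finger_force: 0.0
```

Run:
```python
from h import *
st()
rows([(.537,-.31,.42,58),(.58,-.15,.42,70),(.58,0,.4,85),(.5,.15,.3,100),(.387,.218,.18,102.6)])
```

```text
t 2.6 pos [ 465.2 -408.9  419.5] yaw 53.38 tilt [ 2.e-04 -1.e-04 -1.e+00] F [-0.22 -0.02  1.04] M [-0.074  0.03   0.011] op 1.0 ff 0.0
[ 0.  -0.  -4.6] [122.2  -1.3  -0.5]
[  0.   -0.  -16.6] [276.3 -62.2  -0.5]
[  0.    0.  -31.6] [ 396.7 -151.7   19.5]
[  0.    0.  -46.6] [ 469.4 -305.4  119.4]
[  0.    0.  -49.2] [ 456.5 -436.7  239.4]
```

Scaled: 415 mm / 500 = 0.83, 390 mm / 500 = 0.78, -38 degrees / 180 = -0.2111.

Emit:
{"op": "send_rows", "data": {"rows": "0 0 -0.0222 0.12 -0.002 0 1; 0 0 -0.0444 0.24 -0.006 0 1; 0 0 -0.0667 0.356 -0.05 0 1; 0 0 -0.0944 0.47 -0.1 0 1; 0 0 -0.1222 0.58 -0.15 0.01 1; 0 0 -0.15 0.68 -0.22 0.03 1; 0 0 -0.1778 0.78 -0.29 0.05 1; 0 0 -0.2111 0.83 -0.39 0.1 1"}}

```text
time: 3.6
eef_pos: [0.5573, 0.041, 0.3702]
tcp_rot: [0.698, 0.716, 0.001, 0.001]
contact_force: [0.4, 0.7, 0.5]
opening: 0.998
finger_force: 0.0
```

Run:
```python
from h import *
st()
rows([(.5,.15,.3,100),(.387,.218,.18,102.6)])
```

```text
t 3.6 pos [557.3  41.  370.2] yaw 91.45 tilt [ 3.e-03  1.e-04 -1.e+00] F [0.39 0.73 0.51] M [ 0.011 -0.02   0.029] op 0.998 ff 0.0
[ 0.2  0.  -8.5] [110.4 -54.7  70. ]
[  0.2   0.  -11.1] [ 181.2 -166.3  189.7]
```

Scaled: 190 mm / 500 = 0.38, 181.2 mm / 500 = 0.3624, -11.1 degrees / 180 = -0.0617.

Emit:
{"op": "send_rows", "data": {"rows": "0 0 -0.0167 0.08 -0.05 0.06 1; 0 0 -0.0333 0.16 -0.1 0.13 1; 0 0 -0.0444 0.23 -0.15 0.2 1; 0 0 -0.0528 0.29 -0.21 0.26 1; 0 0 -0.0611 0.33 -0.28 0.31 1; 0 0 -0.0611 0.362 -0.332 0.36 1; 0.0011 0 -0.0617 0.362 -0.332 0.38 1; 0.0011 0 -0.0617 0.3624 -0.3326 0.38 1"}}

```text
time: 4.6
eef_pos: [0.387, 0.2162, 0.1795]
tcp_rot: [0.627, 0.779, -0.001, -0.001]
contact_force: [0.9, 0.7, 0.6]
opening: 1.005
finger_force: 0.0
```

Run:
```python
from h import *
st()
rows([(.387,.218,.064,102.6)])
a=cam('top'); b=cam('side')
A=cv2.resize(a['color'][170:245,290:390,::-1],None,fx=5,fy=5,interpolation=cv2.INTER_CUBIC)
B=cv2.resize(b['color'][160:270,240:400,::-1],None,fx=4,fy=4,interpolation=cv2.INTER_CUBIC)[:,:300*2]
A=cv2.resize(A,(B.shape[1]*375//440*440//375,int(A.shape[0]*B.shape[1]/A.shape[1])))[:,:]
cv2.imwrite('pics/g.png',cv2.resize(np.vstack([A[:,:B.shape[1]],B]),None,fx=.66,fy=.66,interpolation=cv2.INTER_AREA))
```

```text
t 4.6 pos [387.  216.2 179.5] yaw 102.3 tilt [-3.5e-03 -8.0e-04 -1.0e+00] F [0.9  0.74 0.58] M [-0.064 -0.008 -0.01 ] op 1.005 ff 0.0
[-0.2 -0.  -0.3] [  1.7   0.8 115.5]Traceback (most recent call last):
  File "<stdin>", line 8, in <module>
    return _nx.concatenate(arrs, 0, dtype=dtype, casting=casting)
           ~~~~~~~~~~~~~~~^^^^^^^^^^^^^^^^^^^^^^^^^^^^^^^^^^^^^^^
ValueError: all the input array dimensions except for the concatenation axis must match exactly, but along dimension 1, the array at index 0 has size 599 and the array at index 1 has size 600
```

Scaled: 111 mm / 500 = 0.222, 1.7 mm / 500 = 0.0034, -0.3 degrees / 180 = -0.0017.

Emit:
{"op": "send_rows", "data": {"rows": "0 0 -0.0017 0.0034 0.002 0.06 1; 0 0 -0.0017 0.0034 0.002 0.12 1; 0 0 -0.0017 0.0034 0.002 0.18 1; 0 0 -0.0017 0.0034 0.002 0.216 1; 0 0 -0.0017 0.0034 0.002 0.222 1; 0 0 -0.0017 0.0034 0.002 0.222 0.2", "grip_force": 25}}

```text
time: 5.45
eef_pos: [0.3882, 0.2183, 0.0696]
tcp_rot: [0.626, 0.78, -0.001, -0.001]
contact_force: [0.2, 0.6, 0.2]
opening: 0.819
finger_force: 0.0
```

Run:
```python
from h import *
st()
```

```text
t 5.45 pos [388.2 218.3  69.6] yaw 102.55 tilt [-1.7e-03  1.0e-04 -1.0e+00] F [0.17 0.63 0.17] M [ 0.003 -0.053 -0.024] op 0.819 ff 0.0
```

Emit:
{"op": "send_rows", "data": {"rows": "0 0 0 0 0 0 -0.2; 0 0 0 0 0 0 -0.5; 0 0 0 0 0 0 -1; 0 0 0 0 0 0 -1; 0 0 0 0 0 0 -1; 0 0 0 0 0 0 -1", "grip_force": 25}}

```text
time: 6.2
eef_pos: [0.3873, 0.2184, 0.0693]
tcp_rot: [0.625, 0.78, -0.001, -0.001]
contact_force: [-1.4, -0.5, 5.1]
opening: 0.224
finger_force: 25.3
```

Run:
```python
from h import *
st()
```

```text
t 6.2 pos [387.3 218.4  69.3] yaw 102.6 tilt [-2.6e-03 -1.0e-04 -1.0e+00] F [-1.42 -0.48  5.08] M [-0.076  0.191 -0.037] op 0.224 ff 25.3
```

Scaled: -58 mm / 500 = -0.116, -42 mm / 500 = -0.084.

Emit:
{"op": "send_rows", "data": {"rows": "0 0 0 0 0 0 -1; 0 0 0 0 0 0 -1; 0 0 0 0 0 -0.02 -1; 0 0 0 0 0 -0.05 -1; 0 0 0 0 0 -0.084 -1; 0 0 0 0 0 -0.116 -1; 0 0 0 0 0 -0.116 -1; 0 0 0 0 0 -0.116 -1", "grip_force": 100}}

```text
time: 7.2
eef_pos: [0.3867, 0.2182, 0.1262]
tcp_rot: [0.625, 0.78, -0.001, -0.001]
contact_force: [0.3, 0.7, -2.4]
opening: 0.192
finger_force: 98.0
```

Run:
```python
from h import *
st()
rows([(.45,.18,.125,96),(.4757,.191,.125,91.5),(.4757,.191,.097,91.5)])
```

```text
t 7.2 pos [386.7 218.2 126.2] yaw 102.59 tilt [-4.1e-03 -6.0e-04 -1.0e+00] F [ 0.26  0.73 -2.39] M [-0.031 -0.029  0.007] op 0.192 ff 98.0
[-0.2 -0.   6.6] [-51.1  53.5   1. ]
[-0.2  0.  11.1] [-45.9  81.    0.8]
[-0.2  0.  11.1] [-46.   81.1  28.8]
```

Scaled: 81 mm / 500 = 0.162, 68 mm / 500 = 0.136, 11.1 degrees / 180 = 0.0617.

Emit:
{"op": "send_rows", "data": {"rows": "0 0 0.0056 -0.03 0.03 0 -1; 0 0 0.0167 -0.07 0.07 0 -1; 0 0 0.0333 -0.102 0.106 0 -1; 0 0 0.05 -0.098 0.136 0 -1; -0.0011 0 0.0617 -0.092 0.162 0 -1; -0.0011 0 0.0617 -0.092 0.162 0.024 -1; -0.0011 0 0.0617 -0.092 0.162 0.024 -1; -0.0011 0 0.0617 -0.092 0.162 0.024 -1"}}

```text
time: 8.2
eef_pos: [0.4754, 0.1908, 0.1135]
tcp_rot: [0.698, 0.716, -0.001, -0.0]
contact_force: [-0.0, -1.0, -1.5]
opening: 0.195
finger_force: 98.0
```

Run:
```python
from h import *
st(); s=ctrl.get_state()['eef_pos']
a=cam('top','t5.png'); b=cam('side','s5.png')
A=cv2.resize(a['color'][140:235,240:373,::-1],None,fx=6,fy=6,interpolation=cv2.INTER_CUBIC)[:,:600]
B=cv2.resize(b['color'][165:245,300:400,::-1],None,fx=6,fy=6,interpolation=cv2.INTER_CUBIC)
C=np.vstack([A,B])[:, :600]; C=C[:1050]; print(C.shape)
cv2.imwrite('pics/g.png',np.hstack([A[:480,:400],B[:480,:400]]))
for p in (a,b):
  print([px(p,s+np.array(d)).round(1) for d in ((-.0039,.15,-.003),(-.0039,.15,-.059),(-.0014,.052,-.003+.012))])
  for t in ('washer','hook_tip','sill'): print(t,[(round(d['p'],2),w(p,d['position']).round(4)) for d in ctrl.look_for(p,t)])
```

```text
t 8.2 pos [475.4 190.8 113.5] yaw 91.49 tilt [-1.5e-03 -3.0e-04 -1.0e+00] F [-0.05 -1.05 -1.48] M [-0.028 -0.016  0.037] op 0.195 ff 98.0
(1050, 600, 3)
[array([300.8, 175.7]), array([301.7, 180.6]), array([336.4, 174.3])]
washer []
hook_tip [(0.5, array([0.474 , 0.2587, 0.1133]))]
sill [(0.9, array([0.4679, 0.3833, 0.0289]))]
[array([341.5, 191.5]), array([340.8, 207.4]), array([336.5, 207.8])]
washer []
hook_tip [(0.48, array([0.4724, 0.1614, 0.1231]))]
sill [(0.57, array([0.508 , 0.3432, 0.0308]))]
```

View pics/g.png

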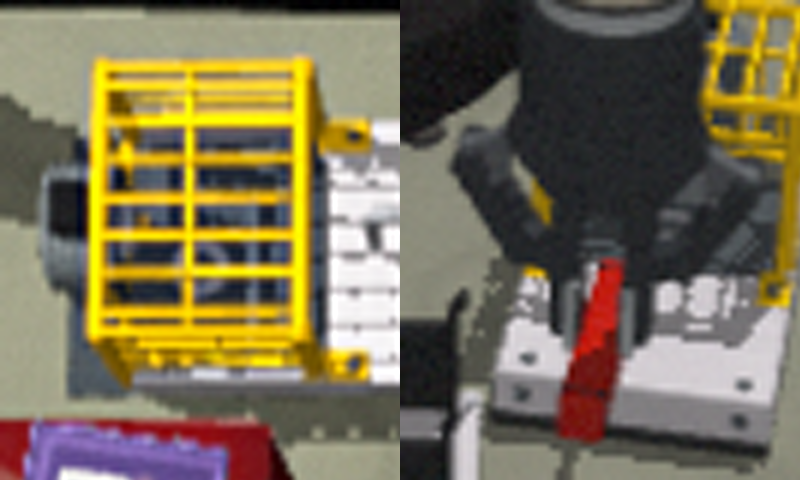

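Scaled: 85.5 mm / 500 = 0.171, 16.5 mm / 500 = 0.033.

Emit:
{"op": "send_rows", "data": {"rows": "0 0 0 0 0 0.02 -1; 0 0 0 0 0 0.033 -1; 0 0 0 0.03 0 0.033 -1; 0 0 0 0.066 0 0.033 -1; 0 0 0 0.102 0 0.033 -1; 0 0 0 0.138 0 0.033 -1; 0 0 0 0.171 0 0.033 -1; 0 0 0 0.171 0 0.033 -1"}}

```text
time: 9.6
eef_pos: [0.4737, 0.2778, 0.0978]
tcp_rot: [0.697, 0.717, 0.0, 0.0]
contact_force: [-0.2, -0.5, -1.5]
opening: 0.198
finger_force: 98.0
```

Run:
```python
from h import *
st(); 
a=cam('top'); b=cam('side')
A=cv2.resize(a['color'][160:205,245:305,::-1],None,fx=12,fy=12,interpolation=cv2.INTER_CUBIC)
cv2.imwrite('pics/k.png',A)
s=ctrl.get_state()['eef_pos']
for d in ((-.0039,.15,.001),(-.0039,.15,-.059)): print((px(a,s+np.array(d))-[244.5,159.5])*12)
print('washer',(px(a,[.4694,.4265,.0137])-[244.5,159.5])*12)
for i in range(6): cam('top'); st()
```

```text
t 9.6 pos [473.7 277.8  97.8] yaw 91.61 tilt [ 2.e-04  0.e+00 -1.e+00] F [-0.18 -0.48 -1.47] M [ 0.001  0.028 -0.045] op 0.198 ff 98.0
[309.92954625 207.75461096]
[338.57427621 269.7224124 ]
washer [350.05517753 295.34918588]
t 9.75 pos [473.7 276.3  97.6] yaw 91.5 tilt [-4.e-04 -4.e-04 -1.e+00] F [ 0.74 -0.06 -1.1 ] M [-0.042 -0.039  0.066] op 0.195 ff 98.0
t 9.8 pos [473.8 276.1  97.6] yaw 91.47 tilt [-3.e-04 -3.e-04 -1.e+00] F [ 0.49  0.14 -1.33] M [-0.026  0.06   0.015] op 0.197 ff 98.0
t 9.85 pos [473.9 276.   97.6] yaw 91.45 tilt [-2.e-04 -2.e-04 -1.e+00] F [ 0.14 -1.44 -1.18] M [0.004 0.05  0.026] op 0.197 ff 98.0
t 9.9 pos [473.9 276.   97.7] yaw 91.45 tilt [-1.e-04 -2.e-04 -1.e+00] F [ 0.56 -0.24 -1.36] M [-0.022 -0.004 -0.03 ] op 0.197 ff 98.0
t 9.95 pos [473.9 276.   97.7] yaw 91.45 tilt [-1.e-04 -1.e-04 -1.e+00] F [-0.7   0.69 -2.17] M [-0.027  0.016  0.032] op 0.192 ff 98.0
t 10.0 pos [474.  276.1  97.7] yaw 91.45 tilt [-0.e+00 -1.e-04 -1.e+00] F [-0.1   0.03 -1.34] M [-0.023 -0.06  -0.018] op 0.197 ff 98.0
```

View pics/k.png

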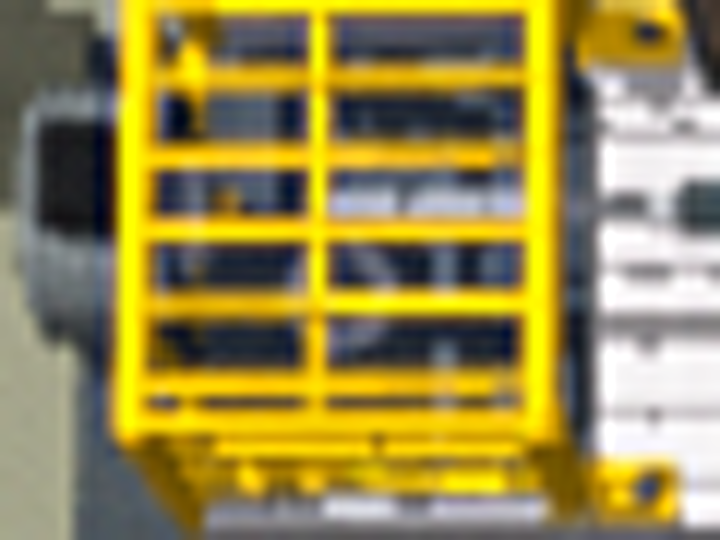

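```bash
cat > wf.py <<'E'
from h import *
from scipy.optimize import minimize
np.set_printoptions(precision=4,suppress=True)
z=np.load('c.npz'); T={k[1:]:z[k] for k in z if k[0]=='t'}; S={k[1:]:z[k] for k in z if k[0]=='s'}
th=np.linspace(0,2*np.pi,60); st0=np.array([.4758,.3663,0]); a=np.radians(91.6); ex=np.array([np.cos(a),np.sin(a),0]); ey=np.array([-ex[1],ex[0],0])
def ncc(p,c,sl,box):
    x0,x1,y0,y1=box; K=16; im=np.zeros(((y1-y0)*K,(x1-x0)*K),np.uint8)
    n=ex*np.cos(sl)-np.array([0,0,np.sin(sl)])
    for r,val in((.015,255),(.008,0)):
        P=np.array([px(p,c+r*(np.cos(t)*n+np.sin(t)*ey)) for t in th])
        cv2.fillPoly(im,[((P+.5-[x0,y0])*K).astype(np.int32)],val)
    m=cv2.resize(cv2.GaussianBlur(im,(0,0),K*.5),(x1-x0,y1-y0),interpolation=cv2.INTER_AREA).astype(float)
    C=p['color'][y0:y1,x0:x1].astype(float); g=C[:,:,2]; ok=(C[:,:,0]-C[:,:,2]<40)
    A,B=m[ok]-m[ok].mean(),g[ok]-g[ok].mean(); return (A*B).sum()/np.sqrt((A*A).sum()*(B*B).sum())
for sl in (0,10,20):
  for nm,ws in (('both',(1,1)),('top',(1,0)),('side',(0,1))):
    for zc in ((None,) if nm=='both' else (.0137,)):
      def f(q):
        c=st0+q[0]*ex+q[1]*ey+np.array([0,0,q[2] if zc is None else zc]); s=0
        if ws[0]: s-=ncc(T,c,np.radians(sl),(266,286,176,194))
        if ws[1]: s-=ncc(S,c,np.radians(sl),(337,354,196,210))
        return s
      r=min((minimize(f,[x,.0045,.0137],method='Nelder-Mead',options=dict(initial_simplex=[[x,.0045,.0137],[x+.004,.0045,.0137],[x,.009,.0137],[x,.0045,.018]])) for x in(.058,.062)),key=lambda r:r.fun)
      print(sl,nm,r.x,'world',(st0+r.x[0]*ex+r.x[1]*ey)[:2],-r.fun)
E
python3 wf.py
```

```text
0 both [0.063  0.0043 0.0125] world [0.4697 0.4291] 0.925548150458092
0 top [0.0628 0.0045 0.0102] world [0.4696 0.429 ] 0.5435935626637525
0 side [0.0612 0.0041 0.0144] world [0.47   0.4274] 0.3811689916557697
10 both [0.0628 0.0042 0.0126] world [0.4698 0.4289] 0.9406752083818095
10 top [0.0627 0.0045 0.0139] world [0.4695 0.4288] 0.5524239840138975
10 side [0.0612 0.0041 0.0089] world [0.47   0.4273] 0.38779178802634123
20 both [0.0628 0.0043 0.0121] world [0.4698 0.4289] 0.834132519461553
20 top [0.0626 0.0046 0.0114] world [0.4695 0.4288] 0.5579879666815184
20 side [0.0601 0.004  0.0157] world [0.4702 0.4263] 0.2771799270792207
```

Scaled: 22 mm / 500 = 0.044, 2.5 mm / 500 = 0.005.

Emit:
{"op": "send_rows", "data": {"rows": "0 0 0 0.005 0.0006 0.012 -1; 0 0 0 0.005 0.0006 0.028 -1; 0 0 0 0.005 0.0006 0.044 -1; 0 0 0 0.005 0.0006 0.044 -1"}}

```text
time: 10.5
eef_pos: [0.4732, 0.2787, 0.0743]
tcp_rot: [0.698, 0.716, -0.001, -0.001]
contact_force: [-0.4, 0.1, -1.5]
opening: 0.199
finger_force: 98.0
```

```bash
cat >> h.py <<'E'
def ff(n=5):
    F=[];M=[]
    for i in range(n):
        if i: ctrl.read_camera('top')
        s=ctrl.get_state(); A=Ro.from_quat(s['tcp_rot']).as_matrix(); F.append(s['contact_force']); M.append(A.T@s['wrist_torque'])
    st(); print('F',np.mean(F,0).round(2),'Mtool',np.mean(M,0).round(3),'tip',((s['eef_pos']+A@[.15,0,.059])*1000).round(1))
E
python3 - <<'E'
from h import *
ff(6)
E
```

```text
t 10.75 pos [474.4 279.2  76.1] yaw 91.49 tilt [ 7.e-04  3.e-04 -1.e+00] F [ 0.58 -0.35 -0.88] M [-0.019 -0.    -0.014] op 0.196 ff 98.0
F [ 0.27 -0.13 -1.56] Mtool [ 0.018 -0.003 -0.005] tip [470.5 429.1  17.1]
```

Scaled: 4 mm / 500 = 0.008, 3.2 mm / 500 = 0.0064.

Emit:
{"op": "send_rows", "data": {"rows": "0 0 0 0 0.0006 0.0016 -1; 0 0 0 0 0.001 0.0032 -1; 0 0 0 0 0.001 0.0048 -1; 0 0 0 0 0.001 0.0064 -1; 0 0 0 0 0.001 0.008 -1; 0 0 0 0 0.001 0.008 -1"}}

```text
time: 11.5
eef_pos: [0.4745, 0.279, 0.0716]
tcp_rot: [0.698, 0.716, -0.0, -0.0]
contact_force: [-0.0, 0.4, -0.6]
opening: 0.197
finger_force: 98.0
```

Run:
```python
from h import *
ff(4)
```

```text
t 11.65 pos [474.6 279.1  71.8] yaw 91.49 tilt [ 1.e-04  0.e+00 -1.e+00] F [-1.02  0.35 -1.68] M [-0.013  0.023  0.026] op 0.198 ff 98.0
F [-0.23 -0.   -1.54] Mtool [-0.009  0.009 -0.01 ] tip [470.7 429.   12.8]
```

Scaled: 2.3 mm / 500 = 0.0046, 1.8 mm / 500 = 0.0036.

Emit:
{"op": "send_rows", "data": {"rows": "0 0 0 0 -0.001 0.0008 -1; 0 0 0 0 -0.0016 0.0016 -1; 0 0 0 0 -0.0016 0.0026 -1; 0 0 0 0 -0.0016 0.0036 -1; 0 0 0 0 -0.0016 0.0046 -1; 0 0 0 0 -0.0016 0.0046 -1"}}

```text
time: 12.4
eef_pos: [0.4738, 0.279, 0.0694]
tcp_rot: [0.698, 0.716, 0.0, 0.0]
contact_force: [0.3, -0.9, -1.1]
opening: 0.199
finger_force: 98.0
```

Run:
```python
from h import *
ff(4)
```

```text
t 12.55 pos [473.8 279.1  69.5] yaw 91.49 tilt [ 0.e+00  1.e-04 -1.e+00] F [-0.44 -0.11 -1.56] M [-0.014 -0.062  0.01 ] op 0.195 ff 98.0
F [ 0.16 -0.52 -1.18] Mtool [-0.018 -0.002  0.017] tip [469.9 429.   10.5]
```

Scaled: 2 mm / 500 = 0.004, 1.5 mm / 500 = 0.003.

Emit:
{"op": "send_rows", "data": {"rows": "0 0 0 0 0 0.001 -1; 0 0 0 0 0 0.002 -1; 0 0 0 0 0 0.003 -1; 0 0 0 0 0 0.004 -1; 0 0 0 0 0 0.004 -1"}}

```text
time: 13.18
eef_pos: [0.474, 0.2791, 0.0676]
tcp_rot: [0.698, 0.716, 0.0, 0.0]
contact_force: [0.2, -1.0, 1.0]
opening: 0.193
finger_force: 98.2
```

Run:
```python
from h import *
ff(4)
```

```text
t 13.32 pos [473.9 279.   67.5] yaw 91.49 tilt [ 3.e-04  1.e-04 -1.e+00] F [ 0.28 -0.13 -0.56] M [ 0.034 -0.067 -0.005] op 0.194 ff 98.2
F [-0.05 -0.37 -0.02] Mtool [-0.032  0.034 -0.002] tip [470.  429.    8.5]
```

Emit:
{"op": "send_rows", "data": {"rows": "0 0 0 0 0 0.0008 -1; 0 0 0 0 0 0.0016 -1; 0 0 0 0 0 0.0016 -1"}}

```text
time: 13.7
eef_pos: [0.4739, 0.279, 0.0667]
tcp_rot: [0.698, 0.716, 0.0, 0.0]
contact_force: [0.7, -0.5, 0.2]
opening: 0.198
finger_force: 98.2
```

Run:
```python
from h import *
ff(6)
```

```text
t 13.95 pos [473.9 279.   66.7] yaw 91.49 tilt [ 2.e-04  1.e-04 -1.e+00] F [ 0.63 -0.68 -0.1 ] M [ 0.025 -0.065 -0.021] op 0.197 ff 98.2
F [ 0.15 -1.16  0.26] Mtool [-0.035  0.028  0.019] tip [470.  429.    7.7]
```

Scaled: -6 mm / 500 = -0.012, -5 mm / 500 = -0.01.

Emit:
{"op": "send_rows", "data": {"rows": "0 0 0 -0.002 0 -0.0002 -1; 0 0 0 -0.004 0 -0.0004 -1; 0 0 0 -0.006 0 -0.0008 -1; 0 0 0 -0.008 0 -0.0012 -1; 0 0 0 -0.01 0 -0.0016 -1; 0 0 0 -0.012 0 -0.002 -1; 0 0 0 -0.012 0 -0.002 -1"}}

```text
time: 14.82
eef_pos: [0.4739, 0.2728, 0.0676]
tcp_rot: [0.698, 0.716, -0.0, 0.0]
contact_force: [0.3, 0.5, -1.1]
opening: 0.198
finger_force: 98.1
```

```bash
cat > wt.py <<'E'
import sys; from h import *
from scipy.optimize import minimize
exec(open('wf.py').read().split("for sl in")[0].split("z=np.load")[0]); 
src=open('wf.py').read().split("for sl in")[0].split("\n")
exec("\n".join(src[4:]))
def fitw(p,x0,z,slope=10):
    """washer along stand x from one top picture, y held"""
    best=[]
    for x in np.arange(x0-.014,x0+.0141,.0005):
        c=st0+x*ex+.0043*ey+np.array([0,0,z]); u,v=px(p,c).round().astype(int)
        best.append((ncc(p,c,np.radians(slope),(u-12,u+12,v-10,v+10)),round(x*1000,1)))
    return sorted(best)[::-1][:4]
if __name__=='__main__':
    ff(4); print(fitw(cam('top'),float(sys.argv[1]),float(sys.argv[2])))
E
python3 wt.py .06 .0125
python3 - <<'E'
from wt import *
z=np.load('c.npz'); print('orig',fitw({k[1:]:z[k] for k in z if k[0]=='t'},.06,.0125))
E
```

```text
t 14.97 pos [474.  272.8  67.6] yaw 91.5 tilt [-0.0001 -0.0004 -1.    ] F [-0.64  0.43  0.67] M [ 0.159 -0.01   0.06 ] op 0.196 ff 98.1
F [ 0.28  0.27 -0.17] Mtool [ 0.013  0.193 -0.024] tip [470.  422.8   8.6]
[(np.float64(0.44013233842385485), np.float64(60.0)), (np.float64(0.43764876990065904), np.float64(60.5)), (np.float64(0.43748256717910156), np.float64(59.5)), (np.float64(0.4314371473297076), np.float64(61.0))]
orig [(np.float64(0.42124895518547306), np.float64(63.0)), (np.float64(0.4203124021414152), np.float64(62.5)), (np.float64(0.41636167313305367), np.float64(63.5)), (np.float64(0.4129899258556655), np.float64(62.0))]
```

Scaled: -4 mm / 500 = -0.008, -3 mm / 500 = -0.006.

Emit:
{"op": "send_rows", "data": {"rows": "0 0 0 -0.002 0 -0.0004 -1; 0 0 0 -0.004 0 -0.0008 -1; 0 0 0 -0.006 0 -0.0012 -1; 0 0 0 -0.008 0 -0.0016 -1; 0 0 0 -0.008 0 -0.0016 -1"}}

```text
time: 15.65
eef_pos: [0.474, 0.2688, 0.0684]
tcp_rot: [0.698, 0.716, -0.0, 0.0]
contact_force: [-0.1, 0.2, 0.1]
opening: 0.196
finger_force: 98.1
```

```bash
python3 wt.py .056 .0132
```

```text
t 15.8 pos [474.1 268.9  68.4] yaw 91.5 tilt [-0.0001 -0.0004 -1.    ] F [-0.1  -0.67 -0.28] M [ 0.081  0.029 -0.018] op 0.195 ff 98.1
F [-0.22 -0.   -0.28] Mtool [ 0.027  0.136 -0.011] tip [470.1 418.8   9.4]
[(np.float64(0.461035385195253), np.float64(58.0)), (np.float64(0.44987572128245523), np.float64(58.5)), (np.float64(0.44036495150542143), np.float64(56.5)), (np.float64(0.4399027150980614), np.float64(57.0))]
```

Scaled: -5 mm / 500 = -0.01, -1.2 mm / 500 = -0.0024.

Emit:
{"op": "send_rows", "data": {"rows": "0 0 0 -0.0024 0 -0.0004 -1; 0 0 0 -0.005 0 -0.001 -1; 0 0 0 -0.0076 0 -0.0014 -1; 0 0 0 -0.01 0 -0.002 -1; 0 0 0 -0.01 0 -0.002 -1"}}

```text
time: 16.48
eef_pos: [0.4742, 0.2639, 0.0694]
tcp_rot: [0.698, 0.716, -0.0, 0.0]
contact_force: [-0.3, 0.4, -0.5]
opening: 0.192
finger_force: 98.0
```

```bash
python3 wt.py .052 .014
```

```text
t 16.62 pos [474.2 263.9  69.4] yaw 91.5 tilt [-0.0001 -0.0003 -1.    ] F [ 0.67  0.72 -0.96] M [ 0.056 -0.007 -0.019] op 0.195 ff 98.0
F [ 0.16  0.46 -0.96] Mtool [0.008 0.067 0.001] tip [470.3 413.8  10.4]
[(np.float64(0.5531822333994559), np.float64(49.5)), (np.float64(0.5514156298592802), np.float64(50.0)), (np.float64(0.5477361731249765), np.float64(49.0)), (np.float64(0.5455115642716727), np.float64(50.5))]
```

Scaled: -5 mm / 500 = -0.01, -3.8 mm / 500 = -0.0076.

Emit:
{"op": "send_rows", "data": {"rows": "0 0 0 -0.0024 0 0 -1; 0 0 0 -0.005 0 -0.0002 -1; 0 0 0 -0.0076 0 -0.0004 -1; 0 0 0 -0.01 0 -0.0008 -1; 0 0 0 -0.01 0 -0.0008 -1"}}

```text
time: 17.3
eef_pos: [0.4743, 0.2589, 0.0699]
tcp_rot: [0.698, 0.716, -0.0, 0.0]
contact_force: [0.2, -0.5, -0.7]
opening: 0.193
finger_force: 98.0
```

```bash
python3 wt.py .047 .015
```

```text
t 17.45 pos [474.3 258.9  69.8] yaw 91.5 tilt [-0.     -0.0002 -1.    ] F [-0.33  0.32 -1.15] M [0.051 0.027 0.03 ] op 0.196 ff 98.0
F [ 0.24 -0.17 -0.99] Mtool [ 0.04   0.059 -0.014] tip [470.4 408.9  10.8]
[(np.float64(0.5723756883490504), np.float64(45.5)), (np.float64(0.5676977474403152), np.float64(45.0)), (np.float64(0.5653857703592059), np.float64(46.0)), (np.float64(0.5573659460233291), np.float64(44.5))]
```

Scaled: -4 mm / 500 = -0.008, -3 mm / 500 = -0.006.

Emit:
{"op": "send_rows", "data": {"rows": "0 0 0 -0.002 0 0.0004 -1; 0 0 0 -0.004 0 0.0004 -1; 0 0 0 -0.006 0 0.0002 -1; 0 0 0 -0.008 0 0 -1; 0 0 0 -0.008 0 0 -1"}}

```text
time: 18.12
eef_pos: [0.4744, 0.255, 0.0699]
tcp_rot: [0.698, 0.716, 0.0, -0.0]
contact_force: [-0.4, 1.1, -0.9]
opening: 0.193
finger_force: 98.1
```

```bash
python3 wt.py .042 .015
```

```text
t 18.27 pos [474.5 255.   69.9] yaw 91.49 tilt [ 0.0001  0.     -1.    ] F [ 0.21  1.18 -0.68] M [ 0.234 -0.055 -0.038] op 0.191 ff 98.1
F [ 0.11  1.09 -0.85] Mtool [-0.015  0.224  0.015] tip [470.6 405.   10.9]
[(np.float64(0.5680362730687857), np.float64(42.0)), (np.float64(0.5662604379944454), np.float64(41.5)), (np.float64(0.5652109472838697), np.float64(42.5)), (np.float64(0.557961276701756), np.float64(41.0))]
```

Emit:
{"op": "send_rows", "data": {"rows": "0 0 0 -0.002 0 -0.0006 -1; 0 0 0 -0.004 0 -0.0012 -1; 0 0 0 -0.006 0 -0.0018 -1; 0 0 0 -0.008 0 -0.0024 -1; 0 0 0 -0.008 0 -0.0024 -1"}}

```text
time: 18.95
eef_pos: [0.4745, 0.2509, 0.071]
tcp_rot: [0.698, 0.716, -0.0, 0.0]
contact_force: [-0.4, 0.8, -0.7]
opening: 0.198
finger_force: 98.1
```

```bash
python3 wt.py .038 .0165
```

```text
t 19.1 pos [474.5 250.9  71. ] yaw 91.5 tilt [-0.     -0.0003 -1.    ] F [-0.58  0.94 -0.77] M [ 0.186 -0.009 -0.064] op 0.191 ff 98.1
F [-0.3   0.62 -0.94] Mtool [-0.025  0.207  0.004] tip [470.6 400.8  12. ]
[(np.float64(0.5343233869682803), np.float64(37.0)), (np.float64(0.5324430307558178), np.float64(37.5)), (np.float64(0.5307488355922905), np.float64(40.0)), (np.float64(0.526397173114145), np.float64(38.0))]
```

Scaled: -4 mm / 500 = -0.008, -3 mm / 500 = -0.006.

Emit:
{"op": "send_rows", "data": {"rows": "0 0 0 -0.002 0 -0.0006 -1; 0 0 0 -0.004 0 -0.001 -1; 0 0 0 -0.006 0 -0.0016 -1; 0 0 0 -0.008 0 -0.0022 -1; 0 0 0 -0.008 0 -0.0022 -1"}}

```text
time: 19.77
eef_pos: [0.4746, 0.247, 0.0722]
tcp_rot: [0.698, 0.716, -0.0, 0.0]
contact_force: [-0.3, 0.4, -0.5]
opening: 0.196
finger_force: 98.1
```

```bash
python3 wt.py .034 .018
```

```text
t 19.93 pos [474.6 247.   72.2] yaw 91.5 tilt [ 0.     -0.0001 -1.    ] F [-0.59  0.76 -0.91] M [ 0.247 -0.011  0.018] op 0.193 ff 98.1
F [-0.3   0.48 -0.72] Mtool [ 0.013  0.268 -0.012] tip [470.7 397.   13.2]
[(np.float64(0.620842914032321), np.float64(34.0)), (np.float64(0.6089960746448531), np.float64(34.5)), (np.float64(0.5899257056894005), np.float64(35.0)), (np.float64(0.5660906845678484), np.float64(33.0))]
```

Scaled: -4 mm / 500 = -0.008, -1.8 mm / 500 = -0.0036.

Emit:
{"op": "send_rows", "data": {"rows": "0 0 0 -0.002 0 -0.0008 -1; 0 0 0 -0.004 0 -0.0016 -1; 0 0 0 -0.006 0 -0.0026 -1; 0 0 0 -0.008 0 -0.0036 -1; 0 0 0 -0.008 0 -0.0036 -1"}}

```text
time: 20.6
eef_pos: [0.4747, 0.2429, 0.074]
tcp_rot: [0.698, 0.716, -0.0, 0.0]
contact_force: [0.4, 0.7, -0.7]
opening: 0.195
finger_force: 98.0
```

```bash
python3 wt.py .030 .0195
```

```text
t 20.75 pos [474.8 243.   73.9] yaw 91.5 tilt [ 0.     -0.0002 -1.    ] F [ 0.13  0.7  -0.89] M [0.208 0.028 0.021] op 0.197 ff 98.1
F [-0.08  0.59 -1.  ] Mtool [-0.004  0.237  0.003] tip [470.8 392.9  14.9]
[(np.float64(0.5958765531725518), np.float64(30.5)), (np.float64(0.5774313786282177), np.float64(31.0)), (np.float64(0.5495198988910995), np.float64(31.5)), (np.float64(0.5167729210020193), np.float64(32.0))]
```

Scaled: -4 mm / 500 = -0.008, -3 mm / 500 = -0.006.

Emit:
{"op": "send_rows", "data": {"rows": "0 0 0 -0.002 0 -0.001 -1; 0 0 0 -0.004 0 -0.002 -1; 0 0 0 -0.006 0 -0.003 -1; 0 0 0 -0.008 0 -0.004 -1; 0 0 0 -0.008 0 -0.004 -1"}}

```text
time: 21.42
eef_pos: [0.4748, 0.239, 0.076]
tcp_rot: [0.698, 0.716, -0.0, 0.0]
contact_force: [-0.5, 0.6, -1.6]
opening: 0.192
finger_force: 98.0
```

```bash
python3 wt.py .026 .0215
```

```text
t 21.57 pos [474.9 239.   75.9] yaw 91.49 tilt [ 0.     -0.0001 -1.    ] F [-0.1   0.25 -1.16] M [ 0.2    0.018 -0.033] op 0.198 ff 98.0
F [ 0.16  0.72 -1.33] Mtool [ 0.019  0.209 -0.   ] tip [470.9 388.9  16.9]
[(np.float64(0.2779645378207832), np.float64(30.5)), (np.float64(0.24237698813389533), np.float64(27.5)), (np.float64(0.24182615230176546), np.float64(31.0)), (np.float64(0.22861889810314157), np.float64(28.0))]
```

Emit:
{"op": "send_rows", "data": {"rows": "0 0 0 -0.002 0 -0.0008 -1; 0 0 0 -0.004 0 -0.0018 -1; 0 0 0 -0.006 0 -0.0028 -1; 0 0 0 -0.008 0 -0.0038 -1; 0 0 0 -0.008 0 -0.0038 -1"}}

```text
time: 22.25
eef_pos: [0.475, 0.235, 0.0779]
tcp_rot: [0.698, 0.716, 0.0, 0.0]
contact_force: [0.8, 0.5, -1.3]
opening: 0.198
finger_force: 98.0
```

```bash
python3 wt.py .022 .0235
```

```text
t 22.4 pos [475.  235.   77.9] yaw 91.49 tilt [ 0.0001 -0.     -1.    ] F [-0.47  1.19 -1.35] M [ 0.243 -0.031  0.008] op 0.196 ff 98.0
F [-0.39  0.66 -1.11] Mtool [-0.012  0.23  -0.018] tip [471.1 385.   18.9]
[(np.float64(0.14483713599210477), np.float64(30.5)), (np.float64(0.12251689556908411), np.float64(31.0)), (np.float64(0.10637714537180276), np.float64(27.5)), (np.float64(0.10430913964605101), np.float64(31.5))]
```

Scaled: -6 mm / 500 = -0.012, -2.5 mm / 500 = -0.005.

Emit:
{"op": "send_rows", "data": {"rows": "0 0 0 -0.002 0 -0.001 -1; 0 0 0 -0.004 0 -0.002 -1; 0 0 0 -0.006 0 -0.003 -1; 0 0 0 -0.008 0 -0.004 -1; 0 0 0 -0.01 0 -0.005 -1; 0 0 0 -0.012 0 -0.006 -1; 0 0 0 -0.012 0 -0.006 -1"}}

```text
time: 23.32
eef_pos: [0.4752, 0.2289, 0.0809]
tcp_rot: [0.698, 0.716, 0.0, 0.0]
contact_force: [-1.5, 0.6, -0.3]
opening: 0.194
finger_force: 98.1
```

```bash
python3 wt.py .016 .027
```

```text
t 23.48 pos [475.2 229.   80.9] yaw 91.49 tilt [ 0.0001 -0.0001 -1.    ] F [ 0.07 -0.17 -1.04] M [ 0.295 -0.023 -0.007] op 0.193 ff 98.1
F [-0.4   0.46 -0.62] Mtool [ 0.006  0.263 -0.007] tip [471.3 378.9  21.9]
[(np.float64(0.11836846314085527), np.float64(30.0)), (np.float64(0.0627912792651931), np.float64(15.0)), (np.float64(0.055785300015918464), np.float64(15.5)), (np.float64(0.04608200662618261), np.float64(16.0))]
```

Scaled: -4 mm / 500 = -0.008, -3 mm / 500 = -0.006.

Emit:
{"op": "send_rows", "data": {"rows": "0 0 0 -0.002 0 -0.001 -1; 0 0 0 -0.004 0 -0.0022 -1; 0 0 0 -0.006 0 -0.0032 -1; 0 0 0 -0.008 0 -0.0042 -1; 0 0 0 -0.008 0 -0.0042 -1"}}

```text
time: 24.15
eef_pos: [0.4753, 0.2248, 0.0831]
tcp_rot: [0.698, 0.716, -0.0, 0.0]
contact_force: [0.2, 0.6, -1.3]
opening: 0.197
finger_force: 98.1
```

```bash
python3 wt.py .012 .029
```

```text
t 24.3 pos [475.3 224.9  83. ] yaw 91.5 tilt [ 0.0001 -0.0003 -1.    ] F [-0.26  0.25 -0.55] M [0.185 0.044 0.007] op 0.197 ff 98.1
F [-0.21  0.3  -0.51] Mtool [ 0.027  0.236 -0.003] tip [471.4 374.8  24. ]
[(np.float64(0.057939654863273835), np.float64(0.0)), (np.float64(0.057284231617951625), np.float64(3.0)), (np.float64(0.054210656412621114), np.float64(0.5)), (np.float64(0.04990186647078206), np.float64(1.0))]
```

Scaled: -4 mm / 500 = -0.008, -3 mm / 500 = -0.006.

Emit:
{"op": "send_rows", "data": {"rows": "0 0 0 -0.002 0 -0.001 -1; 0 0 0 -0.004 0 -0.002 -1; 0 0 0 -0.006 0 -0.003 -1; 0 0 0 -0.008 0 -0.004 -1; 0 0 0 -0.008 0 -0.004 -1"}}

```text
time: 24.98
eef_pos: [0.4755, 0.2207, 0.0851]
tcp_rot: [0.698, 0.716, -0.0, 0.0]
contact_force: [-0.1, -0.4, -0.2]
opening: 0.195
finger_force: 98.2
```

```bash
python3 wt.py .008 .031
```

```text
t 25.12 pos [475.5 220.9  85. ] yaw 91.5 tilt [ 0.0002 -0.0004 -1.    ] F [-0.35  0.55  0.42] M [ 0.233 -0.036 -0.003] op 0.199 ff 98.2
F [0.09 0.19 0.14] Mtool [-0.012  0.221  0.008] tip [471.6 370.8  26. ]
[(np.float64(0.03391126751330944), np.float64(0.0)), (np.float64(0.027419214469045217), np.float64(0.5)), (np.float64(0.01893951883167238), np.float64(1.0)), (np.float64(0.01585090872761882), np.float64(-1.5))]
```

Emit:
{"op": "send_rows", "data": {"rows": "0 0 0 -0.002 0 -0.0012 -1; 0 0 0 -0.004 0 -0.0022 -1; 0 0 0 -0.006 0 -0.0032 -1; 0 0 0 -0.008 0 -0.0042 -1; 0 0 0 -0.008 0 -0.0042 -1"}}

```text
time: 25.8
eef_pos: [0.4755, 0.2168, 0.0871]
tcp_rot: [0.698, 0.716, -0.0, 0.0]
contact_force: [0.2, 0.4, -0.7]
opening: 0.197
finger_force: 98.1
```

```bash
python3 wt.py .004 .033
```

```text
t 25.95 pos [475.5 216.8  87.1] yaw 91.5 tilt [ 0.     -0.0005 -1.    ] F [ 0.14  0.14 -0.4 ] M [0.221 0.046 0.019] op 0.194 ff 98.2
F [ 0.1   0.14 -0.14] Mtool [ 0.012  0.241 -0.009] tip [471.5 366.7  28. ]
[(np.float64(-0.030732604009895845), np.float64(-3.0)), (np.float64(-0.03114538803346163), np.float64(0.0)), (np.float64(-0.0324483942758201), np.float64(-2.5)), (np.float64(-0.03557792867624993), np.float64(-2.0))]
```

Scaled: -4 mm / 500 = -0.008, -3 mm / 500 = -0.006.

Emit:
{"op": "send_rows", "data": {"rows": "0 0 0 -0.002 0 -0.001 -1; 0 0 0 -0.004 0 -0.0018 -1; 0 0 0 -0.006 0 -0.0026 -1; 0 0 0 -0.008 0 -0.0032 -1; 0 0 0 -0.008 0 -0.0032 -1"}}

```text
time: 26.62
eef_pos: [0.4754, 0.2128, 0.0886]
tcp_rot: [0.698, 0.716, -0.0, 0.0]
contact_force: [0.6, 0.2, -1.0]
opening: 0.197
finger_force: 98.1
```

```bash
python3 wt.py .0 .033
```

```text
t 26.77 pos [475.5 212.9  88.6] yaw 91.5 tilt [-0.0002 -0.0005 -1.    ] F [ 0.59 -0.44  0.22] M [0.057 0.076 0.028] op 0.193 ff 98.1
F [ 0.5  -0.48 -0.73] Mtool [ 0.024  0.046 -0.013] tip [471.5 362.8  29.5]
[(np.float64(0.020364323031516182), np.float64(0.0)), (np.float64(0.01796260792921716), np.float64(0.5)), (np.float64(0.013551064029566807), np.float64(1.0)), (np.float64(0.010201307281232511), np.float64(3.0))]
```

Emit:
{"op": "send_rows", "data": {"rows": "0 0 0 -0.002 0 0.0002 -1; 0 0 0 -0.004 0 0.0006 -1; 0 0 0 -0.0064 0 0.0008 -1; 0 0 0 -0.009 0 0.0008 -1; 0 0 0 -0.012 0 0.0008 -1; 0 0 0 -0.012 0 0.0008 -1"}}

```text
time: 27.58
eef_pos: [0.4757, 0.2068, 0.0883]
tcp_rot: [0.698, 0.716, -0.0, 0.0]
contact_force: [-0.1, -0.3, -1.0]
opening: 0.198
finger_force: 98.1
```

```bash
python3 wt.py -.004 .033
```

```text
t 27.73 pos [475.7 206.9  88.3] yaw 91.5 tilt [ 0.     -0.0004 -1.    ] F [ 0.61 -0.8   0.23] M [ 0.017  0.001 -0.003] op 0.195 ff 98.1
F [ 0.17 -0.38 -0.89] Mtool [ 0.025  0.035 -0.031] tip [471.8 356.8  29.2]
[(np.float64(0.03080828825542568), np.float64(-17.5)), (np.float64(0.03050300688729887), np.float64(-18.0)), (np.float64(0.028318820305208367), np.float64(-17.0)), (np.float64(0.025507835092158707), np.float64(-16.5))]
```

Scaled: -18 mm / 500 = -0.036, -16 mm / 500 = -0.032.

Emit:
{"op": "send_rows", "data": {"rows": "0 0 0 -0.003 0 0.0006 -1; 0 0 0 -0.008 0 0.001 -1; 0 0 0 -0.014 0 0.001 -1; 0 0 0 -0.02 0 0.001 -1; 0 0 0 -0.026 0 0.001 -1; 0 0 0 -0.032 0 0.001 -1; 0 0 0 -0.036 0 0.001 -1; 0 0 0 -0.036 0 0.001 -1"}}

```text
time: 28.78
eef_pos: [0.4762, 0.1887, 0.0878]
tcp_rot: [0.698, 0.716, -0.0, 0.0]
contact_force: [-0.1, -0.8, -0.1]
opening: 0.192
finger_force: 98.1
```

Run:
```python
from h import *
ff(4); a=cam('top')
cv2.imwrite('pics/m.png',cv2.resize(a['color'][155:215,260:350,::-1],None,fx=8,fy=8,interpolation=cv2.INTER_CUBIC))
for t in ('washer','hook_tip'): print(t,[(round(d['p'],2),w(a,d['position']).round(4)) for d in ctrl.look_for(a,t)])
```

```text
t 28.93 pos [476.3 188.8  87.8] yaw 91.51 tilt [ 1.e-04 -6.e-04 -1.e+00] F [ 0.71 -1.61  0.17] M [ 0.002  0.002 -0.011] op 0.192 ff 98.1
F [ 0.22 -1.13  0.23] Mtool [0.004 0.041 0.016] tip [472.3 338.7  28.7]
washer [(0.62, array([0.4739, 0.3486, 0.0293]))]
hook_tip [(0.75, array([0.4757, 0.256 , 0.0887]))]
```

View pics/m.png

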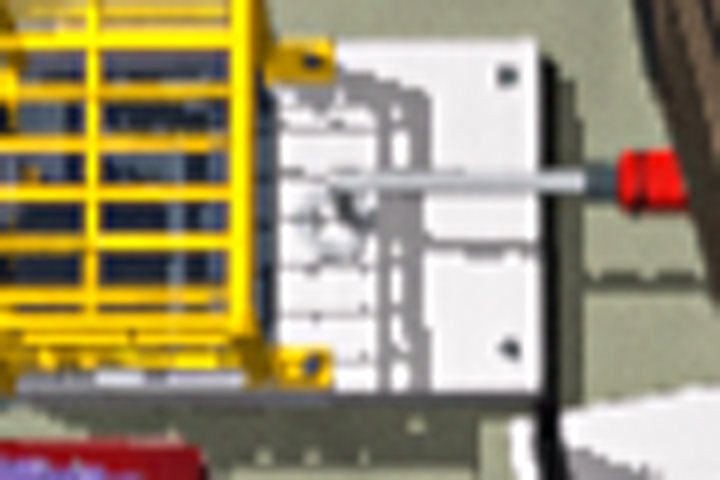

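Scaled: -28 mm / 500 = -0.056, -27 mm / 500 = -0.054.

Emit:
{"op": "send_rows", "data": {"rows": "0 0 0 -0.006 0 0 -1; 0 0 0 -0.014 0 0 -1; 0 0 0 -0.022 0 0 -1; 0 0 0 -0.03 0 0 -1; 0 0 0 -0.038 0 0 -1; 0 0 0 -0.046 0 0 -1; 0 0 0 -0.054 0 0 -1; 0 0 0 -0.056 0 0 -1"}}

```text
time: 30.08
eef_pos: [0.4769, 0.1608, 0.0877]
tcp_rot: [0.698, 0.716, -0.0, -0.0]
contact_force: [0.3, 0.3, -1.3]
opening: 0.196
finger_force: 98.1
```

Run:
```python
from h import *
ff(5); a=cam('top')
cv2.imwrite('pics/n.png',cv2.resize(a['color'][155:215,260:350,::-1],None,fx=8,fy=8,interpolation=cv2.INTER_CUBIC))
for t in ('washer',): print(t,[(round(d['p'],2),w(a,d['position']).round(4)) for d in ctrl.look_for(a,t)])
```

```text
t 30.27 pos [476.9 160.9  87.8] yaw 91.51 tilt [ 1.e-04 -5.e-04 -1.e+00] F [ 0.34 -0.97 -0.15] M [0.044 0.02  0.005] op 0.197 ff 98.1
F [ 0.28 -0.21 -0.52] Mtool [-0.014  0.141 -0.003] tip [473.  310.8  28.7]
washer []
```

View pics/n.png

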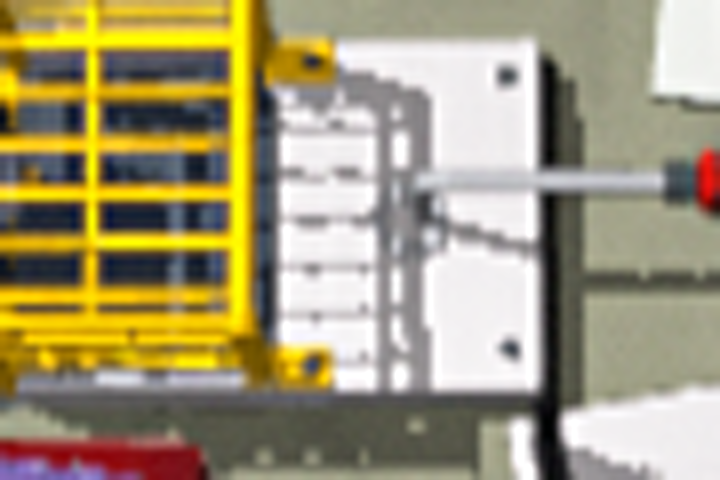

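Emit:
{"op": "send_rows", "data": {"rows": "0 0 0 0 0 -0.002 -1; 0 0 0 0 0 -0.008 -1; 0 0 0 0 0 -0.018 -1; 0 0 0 0 0 -0.034 -1; 0 0 0 0 0 -0.054 -1; 0 0 0 0 0 -0.074 -1; 0 0 0 0 0 -0.08 -1; 0 0 0 0 0 -0.08 -1"}}

```text
time: 31.38
eef_pos: [0.477, 0.1611, 0.1281]
tcp_rot: [0.698, 0.716, 0.0, 0.0]
contact_force: [-0.3, 0.2, -1.0]
opening: 0.194
finger_force: 98.0
```

Run:
```python
from h import *
ff(3); rows([(.45,.185,.128,94.5),(.42,.2,.128,98),(.3873,.2184,.128,102.6),(.3873,.2184,.0693,102.6)])
```

```text
t 31.48 pos [476.6 161.  127.4] yaw 91.49 tilt [-7.e-04 -1.e-04 -1.e+00] F [-0.31  0.72 -0.95] M [ 0.041 -0.017  0.009] op 0.196 ff 98.0
F [ 0.2   0.38 -1.33] Mtool [ 0.013  0.017 -0.004] tip [472.6 311.   68.4]
[-0.  0. -3.] [ 24.7 -25.9  -0.6]
[-0.   0.  -6.5] [ 40.4 -55.5  -0.6]
[ -0.    0.  -11.1] [ 59.7 -87.7  -0.5]
[ -0.    0.  -11.1] [ 59.7 -87.7  58.2]
```

Scaled: -87.7 mm / 500 = -0.1754, 59.7 mm / 500 = 0.1194, -11.1 degrees / 180 = -0.0617.

Emit:
{"op": "send_rows", "data": {"rows": "0 0 -0.0056 0.016 -0.018 0 -1; 0 0 -0.0167 0.05 -0.052 0 -1; 0 0 -0.0278 0.066 -0.084 0 -1; 0 0 -0.0361 0.081 -0.111 0 -1; 0 0 -0.05 0.1 -0.144 0 -1; 0 0 -0.0617 0.1194 -0.1754 0 -1; 0 0 -0.0617 0.1194 -0.1754 0 -1; 0 0 -0.0617 0.1194 -0.1754 0 -1"}}

```text
time: 32.48
eef_pos: [0.388, 0.2186, 0.128]
tcp_rot: [0.625, 0.78, 0.0, 0.0]
contact_force: [-0.7, -1.3, -2.1]
opening: 0.196
finger_force: 98.0
```

Run:
```python
from h import *
ff(4); rows([(.387,.2183,.0693,102.6)])
z=np.load('c.npz'); a=cam('top'); b=cam('side'); cv2.imwrite('pics/o.png',cv2.resize(np.hstack([a['color'][155:245,280:370,::-1],b['color'][155:245,290:380,::-1]]),None,fx=4.4,fy=4.4,interpolation=cv2.INTER_CUBIC))
for p in(a,b): print([(round(d['p'],2),w(p,d['position']).round(4)) for d in ctrl.look_for(p,'washer')])
```

```text
t 32.62 pos [388.2 218.3 127.9] yaw 102.56 tilt [ 4.e-04  0.e+00 -1.e+00] F [-0.03  0.9  -1.55] M [-0.01   0.     0.019] op 0.197 ff 98.0
F [ 0.03 -0.18 -1.58] Mtool [-0.001 -0.011 -0.015] tip [355.6 364.7  68.9]
[ 0.  0. -0.] [ 0.3 -1.2 58.6]
[(0.58, array([0.5337, 0.5871, 0.1038])), (0.47, array([0.4733, 0.3134, 0.0325]))]
[(0.52, array([0.4732, 0.3107, 0.0403]))]
```

View pics/o.png

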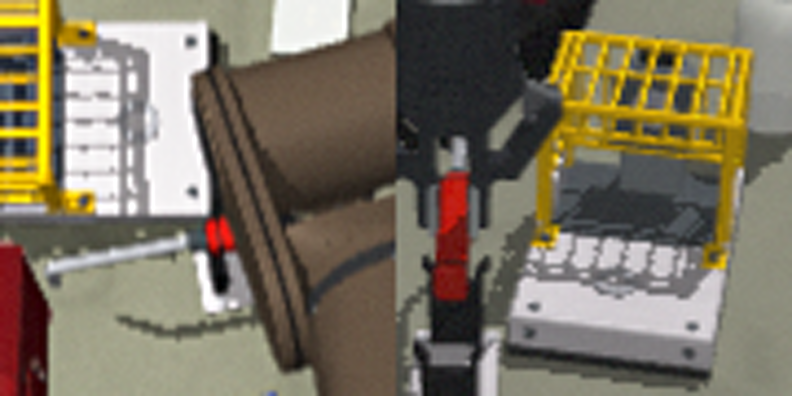

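The washer lies on the apron at about (0.473, 0.312), roughly 54 mm in front of the guard. I'll lower the rod into its rest now.

Scaled: 57 mm / 500 = 0.114, -1.2 mm / 500 = -0.0024.

Emit:
{"op": "send_rows", "data": {"rows": "0 0 0 0.0006 -0.0024 0.016 -1; 0 0 0 0.0006 -0.0024 0.036 -1; 0 0 0 0.0006 -0.0024 0.056 -1; 0 0 0 0.0006 -0.0024 0.076 -1; 0 0 0 0.0006 -0.0024 0.094 -1; 0 0 0 0.0006 -0.0024 0.108 -1; 0 0 0 0.0006 -0.0024 0.114 -1; 0 0 0 0.0006 -0.0024 0.114 -1"}}

```text
time: 33.83
eef_pos: [0.3864, 0.2185, 0.0706]
tcp_rot: [0.625, 0.78, -0.0, -0.0]
contact_force: [-0.0, -0.0, -1.4]
opening: 0.199
finger_force: 98.0
```

Run:
```python
from h import *
ff(4)
```

```text
t 33.98 pos [386.8 218.6  71.1] yaw 102.59 tilt [ 8.e-04  2.e-04 -1.e+00] F [-0.65  0.03 -1.81] M [ 0.006  0.064 -0.012] op 0.198 ff 98.0
F [-0.13  0.49 -1.36] Mtool [ 0.007 -0.016  0.008] tip [354.1 365.   12.1]
```

Scaled: 2 mm / 500 = 0.004, 1.8 mm / 500 = 0.0036.

Emit:
{"op": "send_rows", "data": {"rows": "0 0 0 0 0 0.0012 -1; 0 0 0 0 0 0.0024 -1; 0 0 0 0 0 0.0036 -1; 0 0 0 0 0 0.004 -1; 0 0 0 0 0 0.004 -1"}}

```text
time: 34.6
eef_pos: [0.3866, 0.2185, 0.0696]
tcp_rot: [0.625, 0.78, -0.0, -0.0]
contact_force: [-3.5, -1.2, 4.4]
opening: 0.196
finger_force: 98.8
```

Run:
```python
from h import *
ff(4)
```

```text
t 34.75 pos [386.6 218.5  69.6] yaw 102.6 tilt [-3.e-04 -2.e-04 -1.e+00] F [-3.48 -1.73  5.22] M [-0.169  0.48  -0.008] op 0.199 ff 98.8
F [-3.18 -1.13  5.08] Mtool [ 0.502 -0.078 -0.019] tip [353.9 364.9  10.6]
```

Emit:
{"op": "send_rows", "data": {"rows": "0 0 0 0 0 0 -1; 0 0 0 0 0 0 -0.2; 0 0 0 0 0 0 0.4; 0 0 0 0 0 0 1; 0 0 0 0 0 0 1; 0 0 0 0 0 0 1; 0 0 0 0 0 0 1; 0 0 0 0 0 0 1", "grip_force": 20}}

```text
time: 35.75
eef_pos: [0.3864, 0.2185, 0.0687]
tcp_rot: [0.625, 0.78, 0.0, -0.0]
contact_force: [-0.2, 0.4, -0.8]
opening: 1.002
finger_force: 0.0
```

Scaled: -210 mm / 500 = -0.42, -200 mm / 500 = -0.4.

Emit:
{"op": "send_rows", "data": {"rows": "0 0 0 0 0 -0.01 1; 0 0 0 0 0 -0.04 1; 0 0 0 0 0 -0.1 1; 0 0 0 0 0 -0.2 1; 0 0 0 -0.04 0.03 -0.3 1; 0 0 0 -0.1 0.08 -0.36 1; 0 0 0 -0.18 0.14 -0.4 1; 0 0 0 -0.26 0.2 -0.42 1"}}

```text
time: 36.75
eef_pos: [0.514, 0.1125, 0.2823]
tcp_rot: [0.625, 0.781, 0.002, 0.002]
contact_force: [-0.0, 0.2, 0.3]
opening: 1.001
finger_force: 0.0
```

```bash
cat > fin.py <<'E'
from h import *
st(); a=cam('top'); b=cam('side')
np.savez('c.npz',**{n+k:np.array(p[k]) for n,p in (('t',a),('s',b)) for k in ('fx','fy','cx','cy','extrinsics','color')})
for p in(a,b):
  for t in ('washer','hook','petri_dish','loupe','waffle_pack','solvent_bottle'): print(t,[(round(d['p'],2),w(p,d['position']).round(4)) for d in ctrl.look_for(p,t)][:2])
cv2.imwrite('pics/z.png',cv2.resize(np.hstack([a['color'][155:245,280:370,::-1],b['color'][155:245,280:370,::-1]]),None,fx=4.4,fy=4.4,interpolation=cv2.INTER_CUBIC))
E
python3 fin.py; python3 fit.py | grep handle
```

```text
t 36.75 pos [514.  112.5 282.3] yaw 102.62 tilt [ 5.e-03  3.e-04 -1.e+00] F [-0.03  0.21  0.28] M [ 0.078  0.008 -0.004] op 1.001 ff 0.0
washer []
hook [(0.64, array([0.3806, 0.2377, 0.0755]))]
petri_dish [(0.47, array([0.4179, 0.0698, 0.0047]))]
loupe []
waffle_pack [(0.8, array([0.5512, 0.1983, 0.0035])), (0.43, array([0.3824, 0.2411, 0.076 ]))]
solvent_bottle [(0.95, array([0.5355, 0.5828, 0.1035]))]
washer []
hook [(0.81, array([0.3837, 0.2136, 0.0772]))]
petri_dish [(0.61, array([0.4143, 0.073 , 0.0034]))]
loupe [(0.74, array([0.3858, 0.2141, 0.0781]))]
waffle_pack [(0.64, array([0.5535, 0.1948, 0.0088]))]
solvent_bottle [(0.58, array([0.5655, 0.5786, 0.0584]))]
handle (0, 1) [0.3861 0.219  1.7932] 102.74349874066995 178.30980392156863 tip px [291.7052 220.2817]
handle (0,) [0.3875 0.2181 1.7902] 102.57192687649506 91.76862745098039 tip px [291.9928 219.6351]
handle (1,) [0.3801 0.2439 1.7887] 102.48541686872582 75.91764705882353 tip px [282.7262 221.9903]
```

View pics/z.png

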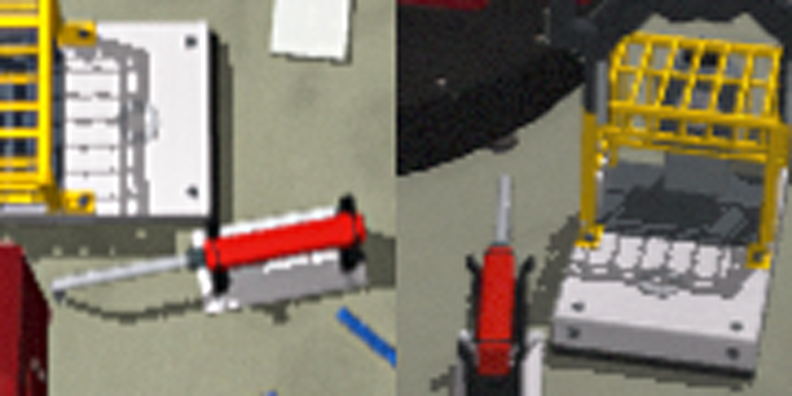

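The rod is back at its starting pose in both forks. The washer lies flat on the apron at crop (150,122), and the dish, chip tray and bottle haven't moved. I'll let the arm settle, then hand in.

Scaled: -5 mm / 500 = -0.01.

Emit:
{"op": "send_rows", "data": {"rows": "0 0 0 0 0 -0.01 1; 0 0 0 0 0 -0.01 1; 0 0 0 0 0 -0.01 1; 0 0 0 0 0 -0.01 1"}}

```text
time: 37.95
eef_pos: [0.5123, 0.1134, 0.2836]
tcp_rot: [0.625, 0.78, -0.0, -0.0]
contact_force: [0.2, -0.3, 0.3]
opening: 0.998
finger_force: 0.0
```

```bash
python3 -c "
from h import *
st(); print(ctrl.sign_off())"
```

```text
t 37.95 pos [512.3 113.4 283.6] yaw 102.59 tilt [-2.e-04  0.e+00 -1.e+00] F [ 0.22 -0.31  0.27] M [ 0.003  0.001 -0.004] op 0.998 ff 0.0
the job is handed in; nothing more can be done
None
```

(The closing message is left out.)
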